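Switch the component tester to the solenoid valve and press test

TASK

Switch the round component tester over to the solenoid valve: push the upright tab of its rotary selector round, click by click, until the pointer rests in the click that points at the pad where the solenoid valve stands, then press the tester's test button fully down and let it go. Use fingertips only and push gently: do not grip the tab or force anything, and do not press the test button before the pointer points at the valve. Leave the parts on the pads and the loose relay beside the tester where they are.

Things in the scene. Friction and masses are not known exactly. Their poses are not given: they have to be found in the camera images.
- tester: Component tester, fixed: 10 mm pale grey base, round hub (radius 95 mm), three round pads (radius 46 mm, tops z = 10 mm, centres 150 mm from the hub axis at -0.65, 0, +0.65 rad from the tester's x axis, anticlockwise from above). Origin on the hub axis at table height; z up, x to the middle pad. Valve, contactor and beeper stand one on each pad, order varies. Grey collar on the hub: radius 58, top z = 32 mm.
- power_pack_mid (a point): Centre, 195 mm up, of the fixed power pack to the right of the tester: about 180x220 mm, 390 mm tall. An obstacle: pass it on the robot's side (x below 0.30) or high over it.
- selector (a joint): Selector angle in rad, growing anticlockwise from above. Detents: 0 = parked (start; pointer 1.30 rad clockwise of the tester's x axis, no pad there), 0.65 = right-hand pad, 1.30 = middle pad, 1.95 = left-hand pad; end stops -0.1 and 2.05. Each click takes a push of up to 7 N on the tab; past the hump midway between detents it runs damped on into the next detent by itself.
- tab (a point): Centre of the exposed part of the selector's upright black tab, 66 mm from the hub axis, on the pointer's centre line, at z = 68 mm. The tab is 26 mm long radially, 9 mm thick, and stands from z = 45 to z = 87 mm, above a pointer bar whose top is at z = 45 mm.
- aim (a point): Imaginary point on the pointer's centre line, 150 mm from the hub axis (the pad circle): it lies over the middle of the pad the pointer points at. It turns with the selector.
- valve_mid (a point): Centre of the solenoid valve, 45 mm above its foot: a 46x66x90 mm part with a pale metal block below, a black round coil above and a grey plug box on one side. It stands loose near the middle of one of the three pads.
- test_button_top (a point): Middle of the top of the test button: round black push button of radius 14 mm in a grey housing at the left of the tester's hub (105 mm to the tester's left, 20 mm towards the robot). It is pressed straight down.
- test_button (a joint): Travel of the test button in m: 0 = up, 0.006 = fully down; springs back; fully down takes 5 N.
- contactor: Contactor, loose bystander on a pad: black stepped block 58x50x70 mm with two copper studs on top; origin at the centre of its foot.
- beeper: Beeper, loose bystander on a pad: low black round body with two ears, 57x74x24 mm; origin at the centre of its foot.
- relay: Relay, loose bystander on the table to the right of and nearer than the tester: dark cube 27x27x33 mm; origin at the centre of its foot.
Not all that is in view belongs to the job. What is shaped like the part that bears valve_mid but green or red is not meant.

How it is judged:
By the outcome, as a careful person would: the job done as asked, in the order asked, and still so for the second after the job is handed in, with the robot touching nothing.
It also fails if it takes over 58 s, if anything falls off the work surface, if the arm or the gripper's body presses on something with over 40 N, if the wrist force passes 120 N, or if a joint passes its speed limit or range.

ROBOT

A 6-joint arm with a two-finger parallel gripper is mounted at the origin on a cart in front of the work surface, level with it; the furniture and walls round the work are solid. World frame = base frame: x ahead of the robot, y to its left, z up, the work surface at z = 0. Lengths are in m, angles in rad, forces in N, time in s.
With the tool pointing down it reaches from about 0.4 to 0.825 m from the base axis. Payload 7 kg.
Tool frame: the origin (TCP) lies between the finger pads; the fingertips stand 11 mm ahead of it and the grasp point (between the pads) lies 8 mm behind it (ctrl.finger_overhang is the z of the fingertips in the tool frame, in m); z points along the fingers, y is the line along which they close (so a half turn about z gives the same grasp; the last joint's range is limited). The gripper opens to 85 mm and grips with 20 to 120 N. Pads are 22 mm wide; open, the fingers measure 114 mm over their backs; the gripper's body (76 mm by 85 mm) begins 54 mm behind the grasp point. The pads swing forward as they close: fully open they stand 13 mm farther back than shut.
Start: joints at [1.427, 0.359, 0.012, 0, -1.224, -0.288], TCP at [0.282, 0.613, 0.216] pointing down, gripper open.
Joint ranges: [-3.07, 3.07], [-1.43, 2.12], [-1.02, 1.25], [-3.03, 1.67], [-3.05, -0], [-3.03, 3.03]. Speed limits (rad/s): [2.39, 2.39, 3.01, 3.14, 3.14, 3.14].

INTERFACE

Orientations are given as a rotation vector (axis times angle).
In Python, from cell import ctrl, viewer, workorder gives the robot as it stands.
- The arm moves only by the tool send_rows, never from a script. Its argument "deltas" is a list of rows, each an object with "dr": the turn, a rotation vector about the tool's x, y, z in rad, a list of three; "dp": the shift along the tool's x, y, z in mm, a list of three; "hand": the finger opening in mm, from 0 to 85.4. In form: [{"dr": [ax, ay, az], "dp": [tx, ty, tz], "hand": hand}, ...]. A call has 1 to 12 rows; each row shifts and turns the commanded pose from where the row before left it, along the tool's axes as they then stand; what a row does not reach is not made up. A row lasts 1/12 s, in which the tool goes at most 41.7 mm and 7.16 degrees, less where a joint would pass 70% of its speed; a pose out of reach is approached as far as the arm can. A call with a gripper value outside its range is refused whole. The fingers move at their own pace and stop on an object; "squeeze" is the grip in N (left out, the last holds). Time passes only in rows, so rows that do not move let the fingers close. It gives the time, the measured TCP pose, the force, the opening and the grip force at its end, in the units of the state.
- ctrl.get_state(): the state, without advancing time (a new reading comes with each control period).
- viewer.camera(name): name is "scene" or "top" or "wrist"; returns a dict with "image" (384x512x3 uint8, red, green, blue), "range_z" (384x512 float32, m along the optical axis (not along the pixel's ray), 0 where there is no reading), "intrinsics" (3x3 intrinsics, pixels), "pose" (4x4, takes a point from camera to world coordinates). Camera axes: x right, y up, looking along -z (the intrinsics and any distortion apply to the point x, -y, -z); pixel columns grow to the right and rows downward; lengths in m; the calibration is good to about 2 mm. The wrist camera is an equidistant fisheye: a pixel r from the principal point sees the ray r / f radians off the axis. A picture is of the moment at which its call begins.
- workorder.close_job(): hands the job in; it is judged then, once.
The state is a dict: "clock": time; "joints": joint angles; "joint_vel": joint speeds; "joint_efforts": joint torques, N m; "ee_pos": TCP position; "orientation": TCP orientation; "force": force on the tool from outside, world axes, zero at the start; "torque": the same for the moment, N m; "width": opening from 0.0 (shut) to 1.0 (fully open); "grip_force": force on a finger pad.
Only numpy, scipy, OpenCV 4.12 (cv2) and the standard library are available. Lean on these libraries where they do the work, as an engineer would, in place of code of your own. Each camera call takes 0.05 s, during which the arm holds its last target. There are 200 camera calls.

## Working session

There is one attempt and no reset: what is moved stays moved. The work goes in short steps, Python scripts to look and compute and a tool call to move; the robot and the scene stay as the last step left them, time stands still between calls to the robot, and variables do not carry over. Pictures are saved under pics/ and viewed, at most 10 in all, crops included, and the job is handed in when it is done.

Besides the shell and the picture viewer there is one more tool, called as name(argument=value, ...) on one line, values as JSON. send_rows: Moves the arm, as the interface text tells. Its arguments: {"type":"object","properties":{"deltas":{"type":"array","items":{"type":"object","properties":{"dr":{"type":"array","items":{"type":"number"}},"dp":{"type":"array","items":{"type":"number"}},"hand":{"type":"number"}}}},"squeeze":{"type":"number"}},"required":["deltas"]}

```bash
mkdir -p pics
cat > h.py <<'E'
import numpy as np,cv2
from cell import ctrl,viewer,workorder
def save(n):
    c=viewer.camera(n); np.savez(f'pics/{n}.npz',**c)
    return c
def pts(c):
    K=c['intrinsics'];d=c['range_z'];v,u=np.mgrid[:384,:512]
    x=(u-K[0,2])/K[0,0]*d;y=(v-K[1,2])/K[1,1]*d
    P=np.stack([x,-y,-d,np.ones_like(d)],-1)@c['pose'].T
    return P[...,:3]
E
python3 - <<'E'
from h import *
s=save('scene');t=save('top')
cv2.imwrite('pics/a.png',cv2.resize(s['image'][...,::-1],(800,600)))
cv2.imwrite('pics/b.png',cv2.resize(t['image'][...,::-1],(800,600)))
print(ctrl.get_state());print(t['pose'],t['intrinsics'])
E
```

```text
{'clock': 0.1, 'joints': array([ 1.42711726e+00,  3.59300923e-01,  1.11831085e-02, -3.45857281e-04,
       -1.22411611e+00, -2.88086513e-01]), 'joint_vel': array([ 0.00094199, -0.0015368 ,  0.00202047,  0.00220704, -0.00150332,
       -0.00138687]), 'joint_efforts': array([-1.94150743e-03, -5.84763515e+01,  2.94111085e+01,  6.95460632e+00,
       -3.15050027e-03,  7.20367723e-06]), 'ee_pos': array([0.28230277, 0.61263565, 0.21497415]), 'orientation': array([ 3.06720587e+00, -6.72828374e-01, -3.46418847e-04]), 'force': array([0.27127017, 0.38414663, 0.73142168]), 'torque': array([0.00247265, 0.01223325, 0.01107544]), 'grip_force': 0.0, 'width': 0.9992245053123405}
[[-0.01212821  0.98923334 -0.14584344  0.38093566]
 [-0.99992569 -0.01181898  0.00298662  0.08634516]
 [ 0.00123074  0.14586882  0.98930317  1.05618694]
 [ 0.          0.          0.          1.        ]] [[407.20574833   0.         256.98143773]
 [  0.         407.20574833 193.93527851]
 [  0.           0.           1.        ]]
```

View pics/a.png

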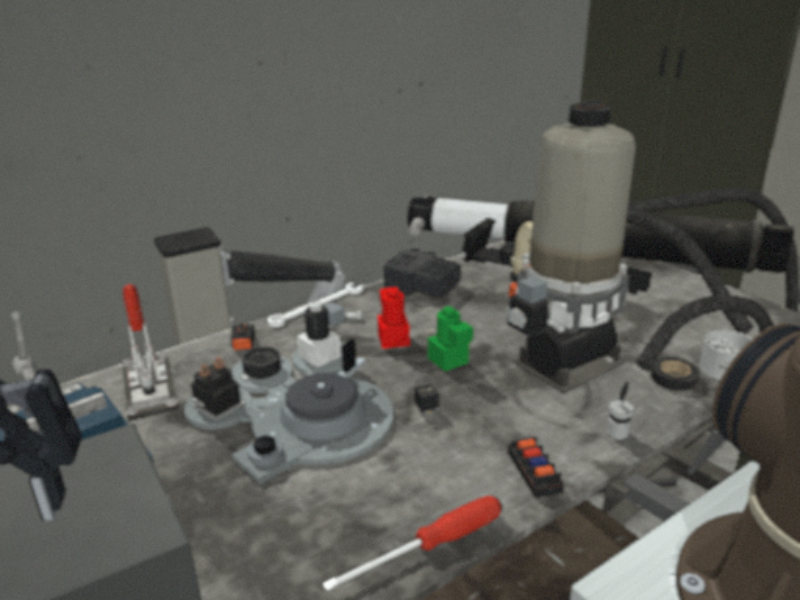

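View pics/b.png

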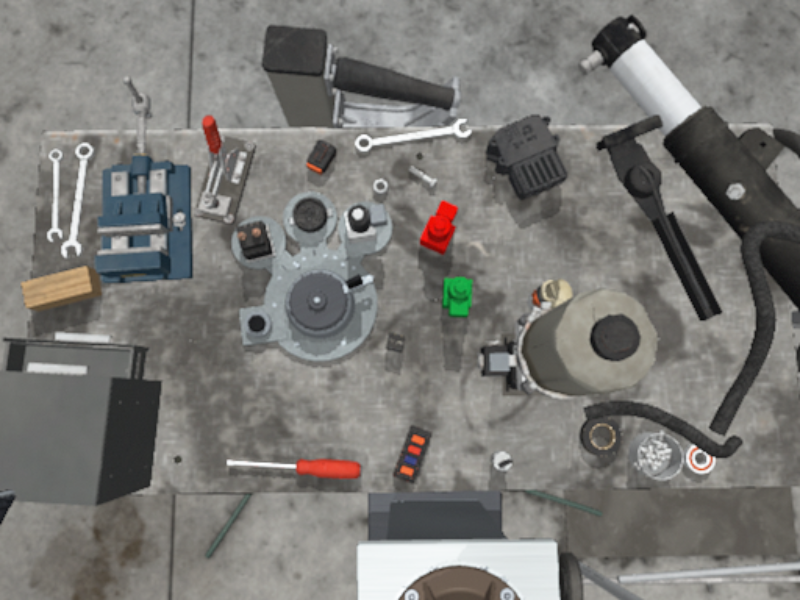

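Candidates for the valve, as pixels in the 800x600 top view:
- White and black part at (360,220) on the right-hand pad, with a pale block, black coil and grey plug box. This is the valve.
- Red lookalike at (438,228) and green lookalike at (458,295), both ruled out by colour.

Other parts in the same view:
- Contactor at (253,238) on the left pad, beeper at (310,213) on the middle pad.
- Tab and pointer at (358,283), button at (257,324), relay at (396,342).

Next I'll measure and check in a close crop.

Run:
```python
from h import *
t=dict(np.load('pics/top.npz'));P=pts(t)
im=t['image']
cv2.imwrite('pics/c.png',cv2.resize(im[110:245,145:275,::-1],None,fx=4.4,fy=4.4,interpolation=cv2.INTER_CUBIC))
for n,(u,v) in dict(hub=(318,300),tab=(358,283),btn=(257,324),valve=(358,218),beep=(310,213),cont=(253,238),box=(110,430),relay=(396,342),pack=(615,338),driver=(330,467),pad=(380,235),padbase=(330,345),btnh=(248,335)).items():
    print(n,P[round(v*.64),round(u*.64)].round(3))
# height map around the tester
R=(P[...,0]>.2)&(P[...,0]<.75)&(P[...,1]>.0)&(P[...,1]<.45)
for n,s in (('top',t),('scene',dict(np.load('pics/scene.npz')))):
    Q=pts(s);g=s['image'].max(-1)
    m=(np.abs(Q[...,0]-.44)<.13)&(np.abs(Q[...,1]-.19)<.12)
    for lo,hi in ((.045,.06),(.06,.075),(.075,.095)):
        k=m&(Q[...,2]>lo)&(Q[...,2]<hi); print(n,lo,k.sum(),Q[k].mean(0).round(3) if k.any() else '')
```

```text
hub [0.536 0.216 0.05 ]
tab [0.562 0.153 0.057]
btn [0.501 0.318 0.034]
valve [0.656 0.15  0.096]
beep [0.687 0.235 0.028]
cont [0.636 0.32  0.063]
box [0.341 0.485 0.17 ]
relay [0.468 0.094 0.032]
pack [ 0.441 -0.143  0.382]
driver [0.273 0.199 0.028]
pad [0.652 0.119 0.012]
padbase [0.466 0.202 0.008]
btnh [0.486 0.336 0.012]
top 0.045 781 [0.534 0.218 0.048]
top 0.06 11 [0.56  0.158 0.067]
top 0.075 43 [0.562 0.159 0.085]
scene 0.045 972 [0.53  0.219 0.05 ]
scene 0.06 60 [0.558 0.164 0.067]
scene 0.075 70 [0.559 0.163 0.084]
```

View pics/c.png

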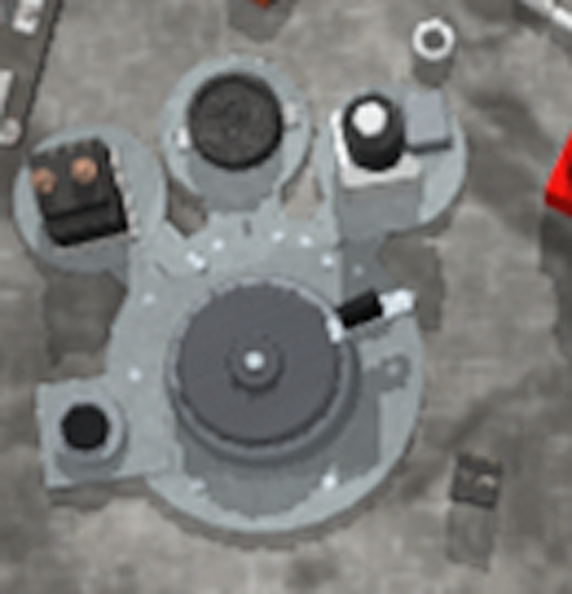

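The crop confirms the valve at (372,125): pale block, black coil, grey plug box, on the right-hand pad. One click is therefore needed. The tab is at (360,308), the hub centre at (255,362) and the button at (85,427). I'll raise and close the gripper, then move across.

send_rows(deltas=[{"dp": [0,0,-15],"dr": [0,0,0],"hand": 0},{"dp": [0,0,-15],"dr": [0,0,0],"hand": 0},{"dp": [30,23,0],"dr": [0,0,0],"hand": 0},{"dp": [30,23,0],"dr": [0,0,0],"hand": 0},{"dp": [30,23,0],"dr": [0,0,0],"hand": 0},{"dp": [30,23,0],"dr": [0,0,0],"hand": 0},{"dp": [30,23,0],"dr": [0,0,0],"hand": 0},{"dp": [30,23,0],"dr": [0,0,0],"hand": 0},{"dp": [30,23,0],"dr": [0,0,0],"hand": 0},{"dp": [30,23,0],"dr": [0,0,0],"hand": 0},{"dp": [30,23,0],"dr": [0,0,0],"hand": 0},{"dp": [30,23,0],"dr": [0,0,0],"hand": 0}])

```text
clock: 1.1
ee_pos: [0.459, 0.2767, 0.2457]
orientation: [3.069, -0.673, -0.0]
force: [0.4, -0.5, -0.4]
width: 0.005
grip_force: 0.0
```

send_rows(deltas=[{"dp": [30,23,0],"dr": [0,0,0],"hand": 0},{"dp": [30,23,0],"dr": [0,0,0],"hand": 0},{"dp": [0,0,0],"dr": [0,0,-0.115],"hand": 0},{"dp": [0,0,0],"dr": [0,0,-0.115],"hand": 0},{"dp": [0,0,0],"dr": [0,0,-0.115],"hand": 0},{"dp": [0,0,0],"dr": [0,0,-0.115],"hand": 0},{"dp": [0,0,0],"dr": [0,0,-0.115],"hand": 0},{"dp": [0,0,0],"dr": [0,0,-0.115],"hand": 0},{"dp": [0,0,0],"dr": [0,0,-0.115],"hand": 0},{"dp": [0,0,0],"dr": [0,0,-0.115],"hand": 0},{"dp": [0,0,0],"dr": [0,0,-0.115],"hand": 0},{"dp": [0,0,0],"dr": [0,0,0],"hand": 0}])

```text
clock: 2.1
ee_pos: [0.4937, 0.2115, 0.2455]
orientation: [2.997, 0.941, -0.001]
force: [0.1, -0.9, 0.1]
width: 0.003
grip_force: 0.0
```

Run:
```python
from h import *
t=dict(np.load('pics/top.npz'));P=pts(t)
for n in ('top','scene'):
    s=dict(np.load(f'pics/{n}.npz'));Q=pts(s)
    m=(np.hypot(Q[...,0]-.534,Q[...,1]-.218)<.062)&(Q[...,2]>.043)&(Q[...,2]<.056)&(s['image'].max(-1)<120)
    c=max(cv2.findContours(m.astype('u1'),0,1)[0],key=cv2.contourArea)
    h=cv2.convexHull(c)[:,0]; X=Q[h[:,1],h[:,0]]
    A=np.c_[2*X[:,:2],np.ones(len(X))];r=np.linalg.lstsq(A,(X[:,:2]**2).sum(1),rcond=None)[0]
    print(n,'hub',r[:2],'rad',np.sqrt(r[2]+r[0]**2+r[1]**2))
    k=(np.hypot(Q[...,0]-.56,Q[...,1]-.16)<.04)&(Q[...,2]>.06)&(Q[...,2]<.095)
    print('tab',Q[k].mean(0),Q[k].max(0),Q[k].min(0))
    b=(np.hypot(Q[...,0]-.501,Q[...,1]-.318)<.03)&(Q[...,2]>.028)
    print('btn',Q[b].mean(0),Q[b].max(0))
    v=(np.hypot(Q[...,0]-.66,Q[...,1]-.15)<.07)&(Q[...,2]>.03)&(Q[...,2]<.11)
    print('valve',Q[v].min(0),Q[v].max(0))
    # button by colour
    for zz in (.03,.11): pass
```

```text
top hub [0.53572214 0.21884468] rad 0.045744062841812747
tab [0.56168104 0.15899423 0.08126282] [0.56941167 0.17051421 0.09036036] [0.55488097 0.14704003 0.0606659 ]
btn [0.50413032 0.32128901 0.03154826] [0.51709252 0.33469713 0.03614314]
valve [0.63806024 0.10874264 0.03017327] [0.69198607 0.21890798 0.10487615]
scene hub [0.53450362 0.22063898] rad 0.04706189942057056
tab [0.55855271 0.16291624 0.07622956] [0.56840747 0.17301407 0.09045325] [0.55208913 0.14838906 0.0600006 ]
btn [0.49954843 0.32369712 0.03306375] [0.5154892  0.33627797 0.03647484]
valve [0.63535557 0.1086236  0.03024657] [0.69012981 0.21950787 0.10357832]
```

send_rows(deltas=[{"dp": [-5,25,0],"dr": [0,0,0],"hand": 0},{"dp": [-5,25,0],"dr": [0,0,0],"hand": 0},{"dp": [0,23,0],"dr": [0,0,0],"hand": 0},{"dp": [0,0,0],"dr": [0,0,0],"hand": 0},{"dp": [0,0,20],"dr": [0,0,0],"hand": 0},{"dp": [0,0,20],"dr": [0,0,0],"hand": 0},{"dp": [0,0,20],"dr": [0,0,0],"hand": 0},{"dp": [0,0,20],"dr": [0,0,0],"hand": 0},{"dp": [0,0,20],"dr": [0,0,0],"hand": 0},{"dp": [0,0,10],"dr": [0,0,0],"hand": 0},{"dp": [0,0,0],"dr": [0,0,0],"hand": 0},{"dp": [0,0,0],"dr": [0,0,0],"hand": 0}])

```text
clock: 3.1
ee_pos: [0.5272, 0.1459, 0.1359]
orientation: [3.0, 0.931, -0.001]
force: [0.3, 0.7, 0.5]
width: 0.0
grip_force: 0.0
```

Run:
```python
from h import *
t=save('top');w=save('wrist')
a=cv2.resize(t['image'][110:245,135:285,::-1],(667,600),interpolation=cv2.INTER_CUBIC)
cv2.imwrite('pics/d.png',a);cv2.imwrite('pics/e.png',w['image'][...,::-1])
print(ctrl.get_state()['ee_pos'])
```

```text
[0.52789741 0.14635081 0.13704958]
```

View pics/e.png

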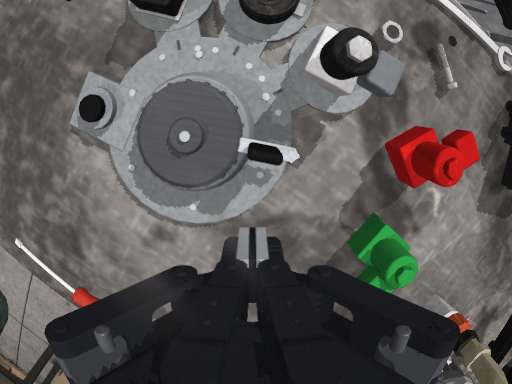

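The wrist view shows the closed fingertips at (250,235), on the clockwise side of the tab at (265,153), with a free path between them. I'll go down beside it.

send_rows(deltas=[{"dp": [0,0,16],"dr": [0,0,0],"hand": 0},{"dp": [0,0,16],"dr": [0,0,0],"hand": 0},{"dp": [0,0,16],"dr": [0,0,0],"hand": 0},{"dp": [0,0,14],"dr": [0,0,0],"hand": 0},{"dp": [0,0,0],"dr": [0,0,0],"hand": 0},{"dp": [6,1.5,0],"dr": [0,0,0],"hand": 0},{"dp": [6,1.5,0],"dr": [0,0,0],"hand": 0},{"dp": [4,1,0],"dr": [0,0,0],"hand": 0},{"dp": [0,0,0],"dr": [0,0,0],"hand": 0}])

```text
clock: 3.95
ee_pos: [0.5444, 0.1526, 0.075]
orientation: [-2.999, -0.933, -0.004]
force: [-0.2, 0.3, 0.1]
width: 0.001
grip_force: 0.0
```

send_rows(deltas=[{"dp": [2.0,0.8,0],"dr": [0,0,0],"hand": 0},{"dp": [2.0,0.8,0],"dr": [0,0,0],"hand": 0},{"dp": [2.0,0.7,0],"dr": [0,0,0],"hand": 0},{"dp": [2.0,0.7,0],"dr": [0,0,0],"hand": 0}])

```text
clock: 4.28
ee_pos: [0.551, 0.1538, 0.0739]
orientation: [-3.0, -0.933, -0.0]
force: [-0.5, 0.1, 0.4]
width: 0.003
grip_force: 0.0
```

send_rows(deltas=[{"dp": [2.0,0.6,0],"dr": [0,0,0],"hand": 0},{"dp": [2.0,0.6,0],"dr": [0,0,0],"hand": 0},{"dp": [2.0,0.6,0],"dr": [0,0,0],"hand": 0}])

```text
clock: 4.53
ee_pos: [0.557, 0.1557, 0.0738]
orientation: [3.0, 0.933, -0.0]
force: [0.3, -0.2, -0.0]
width: -0.0
grip_force: 0.0
```

send_rows(deltas=[{"dp": [2.0,0.5,0],"dr": [0,0,0],"hand": 0},{"dp": [2.0,0.4,0],"dr": [0,0,0],"hand": 0},{"dp": [2.0,0.4,0],"dr": [0,0,0],"hand": 0}])

```text
clock: 4.78
ee_pos: [0.5627, 0.158, 0.0738]
orientation: [3.0, 0.933, -0.0]
force: [0.3, 0.6, -0.2]
width: -0.002
grip_force: 0.0
```

Run:
```python
from h import *
w=save('wrist');s=save('scene')
a=w['image'][60:300,100:420,::-1]
b=cv2.resize(s['image'][190:320,110:270,::-1],(480,390),interpolation=cv2.INTER_CUBIC)
c=np.zeros((390,800,3),'u1');c[:240,:320]=a;c[:,320:]=b
cv2.imwrite('pics/f.png',c)
```

```text
(no output)
```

View pics/f.png

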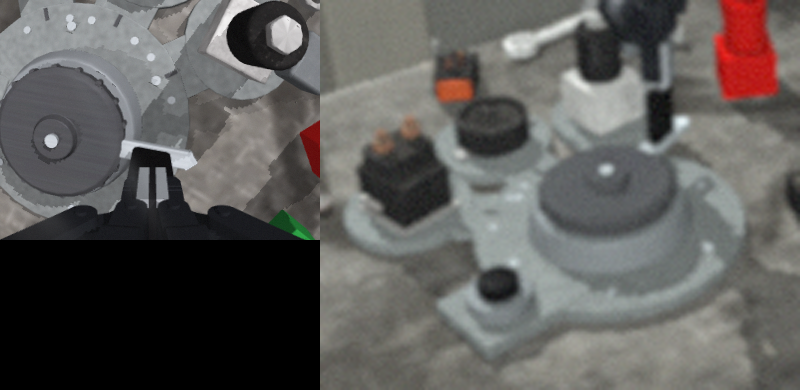

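The wrist view (left) shows the fingertips at (150,150) against the tab. In the scene view (right) the pointer tip is at (680,122). I'll measure the pointer angle.

Run:
```python
from h import *
for n in ('old','top','scene'):
    s=dict(np.load('pics/top.npz')) if n=='old' else save(n)
    Q=pts(s);r=np.hypot(Q[...,0]-.535,Q[...,1]-.2195)
    m=(r>.07)&(r<.115)&(Q[...,2]>.033)&(Q[...,2]<.05)&(s['image'].min(-1)>170)
    k=Q[m]; print(n,m.sum(),k.mean(0) if len(k) else '', np.arctan2(np.median(k[:,1])-.2195,np.median(k[:,0])-.535) if len(k) else '')
print(ctrl.get_state()['ee_pos'],ctrl.get_state()['force'])
```

```text
old 0  
top 20 [0.56949411 0.13709106 0.04376062] -1.185932449249897
scene 21 [0.59574131 0.15023654 0.04496866] -1.1212922929070699
[0.56246896 0.15797825 0.07373472] [-0.1648485  -0.2517187  -0.10548475]
```

Run:
```python
from h import *
for n in ('top','scene'):
    s=dict(np.load(f'pics/{n}.npz'))
    if n=='top': s=save('top')
    Q=pts(s);r=np.hypot(Q[...,0]-.535,Q[...,1]-.2195);a=np.arctan2(Q[...,1]-.2195,Q[...,0]-.535)
    m=(r>.06)&(r<.12)&(Q[...,2]>.033)&(Q[...,2]<.05)&(s['image'].min(-1)>140)&(a<.0)&(a>-1.5)
    print(n);[print(v,u,Q[v,u].round(3),a[v,u].round(2),r[v,u].round(3)) for v,u in np.argwhere(m)[::2]]
```

```text
top
176 237 [0.576 0.133 0.046] -1.12 0.096
177 236 [0.574 0.136 0.045] -1.14 0.092
177 238 [0.574 0.131 0.043] -1.16 0.097
178 236 [0.572 0.136 0.044] -1.16 0.091
179 235 [0.568 0.138 0.048] -1.18 0.088
179 237 [0.569 0.133 0.043] -1.19 0.093
180 234 [0.567 0.141 0.042] -1.19 0.085
180 236 [0.566 0.136 0.044] -1.21 0.089
181 232 [0.563 0.146 0.047] -1.2 0.079
181 234 [0.565 0.141 0.039] -1.21 0.084
182 232 [0.562 0.146 0.039] -1.22 0.078
184 226 [0.556 0.161 0.045] -1.22 0.062
scene
220 205 [0.639 0.161 0.05 ] -0.52 0.119
221 203 [0.641 0.165 0.048] -0.48 0.119
221 205 [0.638 0.161 0.047] -0.51 0.119
222 201 [0.639 0.171 0.048] -0.43 0.115
222 203 [0.638 0.167 0.047] -0.47 0.116
222 205 [0.638 0.161 0.045] -0.51 0.119
223 201 [0.638 0.172 0.046] -0.43 0.114
223 203 [0.639 0.166 0.043] -0.47 0.117
223 205 [0.639 0.161 0.042] -0.51 0.119
224 201 [0.64  0.171 0.042] -0.43 0.115
224 203 [0.64  0.166 0.04 ] -0.47 0.118
225 200 [0.644 0.172 0.038] -0.41 0.119
225 202 [0.638 0.17  0.04 ] -0.45 0.115
225 204 [0.64  0.164 0.037] -0.49 0.119
226 201 [0.639 0.172 0.038] -0.43 0.114
226 203 [0.638 0.167 0.036] -0.47 0.116
226 207 [0.636 0.158 0.034] -0.54 0.118
227 203 [0.639 0.167 0.033] -0.47 0.116
229 228 [0.577 0.138 0.048] -1.1 0.092
229 230 [0.573 0.135 0.048] -1.15 0.092
230 228 [0.573 0.14  0.048] -1.12 0.088
230 230 [0.569 0.138 0.049] -1.18 0.089
231 228 [0.572 0.141 0.046] -1.13 0.086
231 230 [0.569 0.138 0.046] -1.18 0.088
231 232 [0.567 0.134 0.046] -1.21 0.091
232 229 [0.565 0.143 0.047] -1.2 0.082
232 231 [0.565 0.138 0.045] -1.22 0.087
233 228 [0.563 0.147 0.047] -1.2 0.078
233 230 [0.562 0.142 0.046] -1.24 0.082
234 228 [0.561 0.148 0.046] -1.22 0.076
234 230 [0.563 0.142 0.043] -1.22 0.083
235 229 [0.562 0.145 0.042] -1.22 0.079
```

Run:
```python
from h import *
s=dict(np.load('pics/scene.npz'));Q=pts(s)
for v in range(200,240,2):print(v,[(u,*Q[v,u].round(3),int(s['image'][v,u].mean())) for u in (219,222,226)])
im=cv2.resize(s['image'][180:250,180:260,::-1],(640,560),interpolation=cv2.INTER_CUBIC)
cv2.imwrite('pics/g.png',cv2.convertScaleAbs(im,alpha=1.8,beta=20))
t=ctrl.get_state();print(t['ee_pos'],t['width'],getattr(ctrl,'finger_overhang',None))
```

```text
200 [(219, np.float64(0.536), np.float64(0.18), np.float64(0.152), 36), (222, np.float64(0.549), np.float64(0.165), np.float64(0.141), 40), (226, np.float64(0.556), np.float64(0.151), np.float64(0.134), 47)]
202 [(219, np.float64(0.536), np.float64(0.18), np.float64(0.147), 28), (222, np.float64(0.538), np.float64(0.172), np.float64(0.144), 33), (226, np.float64(0.556), np.float64(0.152), np.float64(0.129), 70)]
204 [(219, np.float64(0.533), np.float64(0.182), np.float64(0.145), 33), (222, np.float64(0.552), np.float64(0.164), np.float64(0.13), 40), (226, np.float64(0.552), np.float64(0.155), np.float64(0.127), 92)]
206 [(219, np.float64(0.555), np.float64(0.17), np.float64(0.126), 42), (222, np.float64(0.551), np.float64(0.165), np.float64(0.126), 54), (226, np.float64(0.555), np.float64(0.153), np.float64(0.12), 117)]
208 [(219, np.float64(0.558), np.float64(0.168), np.float64(0.12), 33), (222, np.float64(0.552), np.float64(0.165), np.float64(0.121), 51), (226, np.float64(0.556), np.float64(0.153), np.float64(0.115), 116)]
210 [(219, np.float64(0.556), np.float64(0.17), np.float64(
[... 2441 characters left out ...]
 42)]
234 [(219, np.float64(0.559), np.float64(0.172), np.float64(0.057), 61), (222, np.float64(0.556), np.float64(0.166), np.float64(0.056), 25), (226, np.float64(0.561), np.float64(0.153), np.float64(0.048), 92)]
236 [(219, np.float64(0.558), np.float64(0.172), np.float64(0.052), 95), (222, np.float64(-0.167), np.float64(0.586), np.float64(0.586), 31), (226, np.float64(0.558), np.float64(0.155), np.float64(0.045), 141)]
238 [(219, np.float64(0.558), np.float64(0.173), np.float64(0.047), 180), (222, np.float64(0.555), np.float64(0.167), np.float64(0.046), 125), (226, np.float64(0.609), np.float64(0.125), np.float64(0.002), 126)]
[0.56239327 0.15796511 0.07372424] 0.0005814740515633045 0.011
```

View pics/g.png

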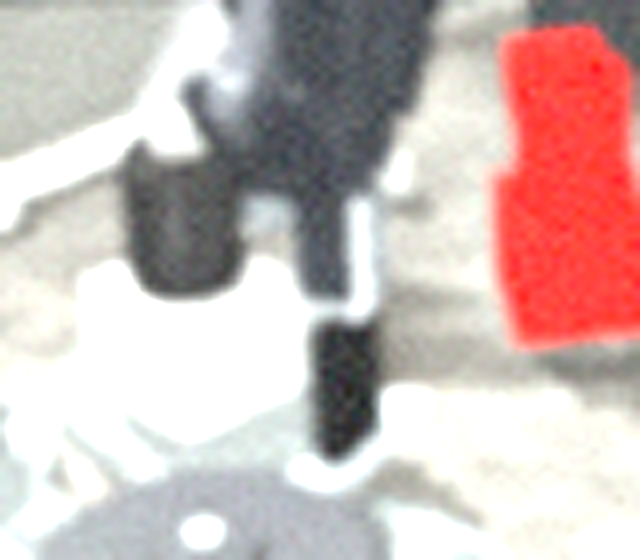

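The close crop shows the tab at (345,385) fully visible. The grey fingertips end at (345,305), just above its top at z of about 0.09. The tips therefore sit higher than assumed and passed over the tab without touching it. I'll back off and come in lower.

send_rows(deltas=[{"dp": [0,0,-5],"dr": [0,0,0],"hand": 0},{"dp": [-12,-3,0],"dr": [0,0,0],"hand": 0},{"dp": [-12,-3,0],"dr": [0,0,0],"hand": 0},{"dp": [-12,-4,0],"dr": [0,0,0],"hand": 0},{"dp": [0,0,0],"dr": [0,0,0],"hand": 0},{"dp": [0,0,10],"dr": [0,0,0],"hand": 0},{"dp": [0,0,10],"dr": [0,0,0],"hand": 0},{"dp": [0,0,0],"dr": [0,0,0],"hand": 0}])

```text
clock: 5.7
ee_pos: [0.5264, 0.1454, 0.0564]
orientation: [2.999, 0.932, -0.005]
force: [-0.8, -0.0, 0.1]
width: 0.003
grip_force: 0.0
```

Run:
```python
from h import *
s=save('scene');Q=pts(s)
# what stands in the finger column: lowest visible points around the TCP
p=ctrl.get_state()['ee_pos'];print(p,ctrl.get_state()['force'])
m=(np.hypot(Q[...,0]-p[0],Q[...,1]-p[1])<.02)&(Q[...,2]>.04)
k=Q[m];print(k[np.argsort(k[:,2])][:12].round(3),m.sum())
for q in range(0,8):
    z=.045+.01*q;kk=k[(k[:,2]>z)&(k[:,2]<z+.01)]
    if len(kk):print(round(z,3),len(kk),kk.mean(0).round(3),kk.min(0).round(3),kk.max(0).round(3))
```

```text
[0.52666395 0.14540909 0.05711342] [ 0.53321199 -0.24070292 -0.56268844]
[[0.53  0.154 0.074]
 [0.522 0.15  0.074]
 [0.519 0.149 0.075]
 [0.521 0.152 0.076]
 [0.526 0.154 0.076]
 [0.533 0.157 0.076]
 [0.523 0.151 0.076]
 [0.516 0.148 0.076]
 [0.524 0.153 0.077]
 [0.518 0.142 0.078]
 [0.517 0.148 0.079]
 [0.515 0.146 0.079]] 376
0.065 2 [0.526 0.152 0.074] [0.522 0.15  0.074] [0.53  0.154 0.074]
0.075 31 [0.519 0.15  0.081] [0.514 0.137 0.075] [0.533 0.161 0.085]
0.085 50 [0.519 0.151 0.09 ] [0.512 0.136 0.085] [0.526 0.162 0.095]
0.095 54 [0.52  0.152 0.1  ] [0.512 0.135 0.095] [0.533 0.162 0.105]
0.105 31 [0.518 0.149 0.108] [0.512 0.134 0.105] [0.528 0.16  0.115]
0.115 29 [0.519 0.143 0.12 ] [0.51  0.132 0.116] [0.533 0.153 0.124]
```

Measured tip height is the TCP height plus 17 mm. I'll go 13 mm lower, which puts the tips at about z = 0.061, and then push.

send_rows(deltas=[{"dp": [0,0,7],"dr": [0,0,0],"hand": 0},{"dp": [0,0,6],"dr": [0,0,0],"hand": 0},{"dp": [0,0,0],"dr": [0,0,0],"hand": 0},{"dp": [6,1.5,0],"dr": [0,0,0],"hand": 0},{"dp": [6,1.5,0],"dr": [0,0,0],"hand": 0},{"dp": [4,1,0],"dr": [0,0,0],"hand": 0},{"dp": [0,0,0],"dr": [0,0,0],"hand": 0}])

```text
clock: 6.33
ee_pos: [0.5441, 0.1522, 0.0461]
orientation: [-3.0, -0.933, -0.002]
force: [0.7, 0.1, -0.7]
width: -0.001
grip_force: 0.0
```

send_rows(deltas=[{"dp": [2.0,0.8,0],"dr": [0,0,0],"hand": 0},{"dp": [2.0,0.8,0],"dr": [0,0,0],"hand": 0},{"dp": [2.0,0.7,0],"dr": [0,0,0],"hand": 0}])

```text
clock: 6.58
ee_pos: [0.5485, 0.1529, 0.0457]
orientation: [-3.0, -0.933, 0.001]
force: [-3.0, 0.8, 1.9]
width: -0.001
grip_force: 1.2
```

send_rows(deltas=[{"dp": [1.0,0.3,0],"dr": [0,0,0],"hand": 0},{"dp": [1.0,0.3,0],"dr": [0,0,0],"hand": 0}])

```text
clock: 6.75
ee_pos: [0.5503, 0.1535, 0.0457]
orientation: [3.0, 0.933, -0.002]
force: [-2.7, 0.3, 1.2]
width: -0.002
grip_force: 1.5
```

send_rows(deltas=[{"dp": [1.5,0.4,0],"dr": [0,0,0],"hand": 0},{"dp": [1.5,0.4,0],"dr": [0,0,0],"hand": 0},{"dp": [1.5,0.4,0],"dr": [0,0,0],"hand": 0},{"dp": [1.5,0.4,0],"dr": [0,0,0],"hand": 0}])

```text
clock: 7.08
ee_pos: [0.5558, 0.1555, 0.0455]
orientation: [3.0, 0.933, -0.003]
force: [-5.9, 0.3, 2.0]
width: -0.001
grip_force: 2.5
```

send_rows(deltas=[{"dp": [1.5,0.2,0],"dr": [0,0,0],"hand": 0},{"dp": [1.5,0.2,0],"dr": [0,0,0],"hand": 0},{"dp": [1.5,0.2,0],"dr": [0,0,0],"hand": 0}])

```text
clock: 7.33
ee_pos: [0.5596, 0.1575, 0.0454]
orientation: [3.0, 0.933, -0.004]
force: [-6.9, -0.6, 1.9]
width: 0.002
grip_force: 2.6
```

send_rows(deltas=[{"dp": [1.5,0,0],"dr": [0,0,0],"hand": 0},{"dp": [1.5,0,0],"dr": [0,0,0],"hand": 0},{"dp": [1.5,0,0],"dr": [0,0,0],"hand": 0}])

```text
clock: 7.58
ee_pos: [0.5635, 0.1598, 0.0454]
orientation: [2.999, 0.933, -0.003]
force: [-4.4, -0.6, 0.4]
width: 0.0
grip_force: 1.9
```

send_rows(deltas=[{"dp": [1.5,0,0],"dr": [0,0,0],"hand": 0},{"dp": [1.5,0,0],"dr": [0,0,0],"hand": 0},{"dp": [0,0,0],"dr": [0,0,0],"hand": 0}])

```text
clock: 7.83
ee_pos: [0.5681, 0.1627, 0.0461]
orientation: [-3.0, -0.934, -0.003]
force: [0.6, -0.3, 0.5]
width: -0.003
grip_force: 0.0
```

It ran over the hump. I'll back off, rise and check.

send_rows(deltas=[{"dp": [0,0,0],"dr": [0,0,0],"hand": 0},{"dp": [-12,0,0],"dr": [0,0,0],"hand": 0},{"dp": [-12,0,0],"dr": [0,0,0],"hand": 0},{"dp": [0,0,-25],"dr": [0,0,0],"hand": 0},{"dp": [0,0,-25],"dr": [0,0,0],"hand": 0},{"dp": [0,0,-25],"dr": [0,0,0],"hand": 0},{"dp": [-30,-30,-15],"dr": [0,0,0],"hand": 0},{"dp": [-30,-30,0],"dr": [0,0,0],"hand": 0},{"dp": [0,0,0],"dr": [0,0,0],"hand": 0}])

```text
clock: 8.58
ee_pos: [0.4631, 0.1631, 0.1357]
orientation: [-2.998, -0.933, -0.001]
force: [-1.5, -0.9, -1.4]
width: -0.003
grip_force: 0.0
```

Run:
```python
from h import *
t=save('top');Q=pts(t)
cv2.imwrite('pics/i.png',cv2.resize(t['image'][110:245,145:275,::-1],None,fx=4.4,fy=4.4,interpolation=cv2.INTER_CUBIC))
for n in('top','scene'):
    s=t if n=='top' else save('scene');Q=pts(s)
    r=np.hypot(Q[...,0]-.535,Q[...,1]-.2195)
    k=(r<.085)&(r>.048)&(Q[...,2]>.06)&(Q[...,2]<.095)&(Q[...,1]>.15)
    if k.any():
        c=Q[k].mean(0);print(n,'tab',c,np.arctan2(c[1]-.2195,c[0]-.535),k.sum())
    b=(np.hypot(Q[...,0]-.502,Q[...,1]-.322)<.03)&(Q[...,2]>.028)&(s['image'].max(-1)<60)
    print('btn',Q[b].mean(0),Q[b].max(0),b.sum())
print(ctrl.get_state()['ee_pos'])
```

```text
<stdin>:11: RuntimeWarning: Mean of empty slice.
  ret = um.true_divide(
Traceback (most recent call last):
ValueError: zero-size array to reduction operation maximum which has no identity
```

View pics/i.png

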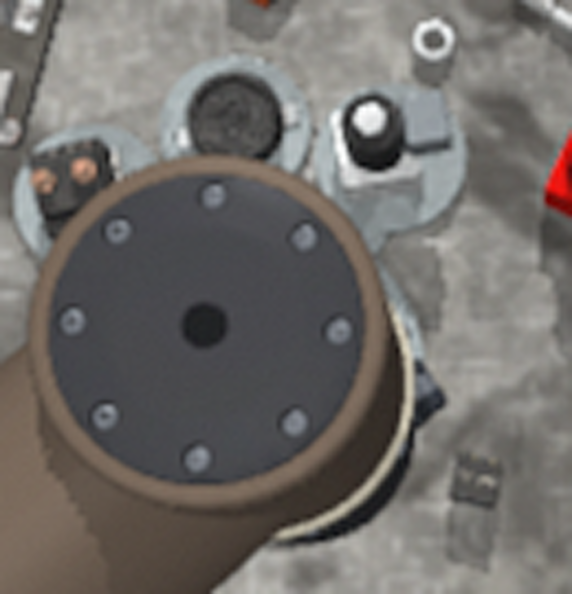

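The parts are unmoved and the pointer has left (402,300). I'll move over the button and check both with the scene and wrist cameras.

send_rows(deltas=[{"dp": [20,-18,-4],"dr": [0,0,0],"hand": 0},{"dp": [20,-18,-4],"dr": [0,0,0],"hand": 0},{"dp": [20,-18,-4],"dr": [0,0,0],"hand": 0},{"dp": [20,-18,-4],"dr": [0,0,0],"hand": 0},{"dp": [20,-18,-4],"dr": [0,0,0],"hand": 0},{"dp": [20,-18,-4],"dr": [0,0,0],"hand": 0},{"dp": [3,0,0],"dr": [0,0,0],"hand": 0},{"dp": [0,0,0],"dr": [0,0,0],"hand": 0}])

```text
clock: 9.3
ee_pos: [0.5088, 0.3235, 0.1583]
orientation: [2.999, 0.935, 0.001]
force: [0.1, -0.0, -0.3]
width: -0.0
grip_force: 0.0
```

Run:
```python
from h import *
s=save('scene');Q=pts(s);w=save('wrist')
r=np.hypot(Q[...,0]-.535,Q[...,1]-.2195)
k=(r<.085)&(r>.048)&(Q[...,2]>.06)&(Q[...,2]<.095)&(Q[...,1]<.22)
c=Q[k].mean(0);print('tab',c,np.arctan2(c[1]-.2195,c[0]-.535),k.sum())
rb=np.hypot(Q[...,0]-.502,Q[...,1]-.322)
for lo in range(0,36,4):
    b=(rb>lo/1000)&(rb<=(lo+4)/1000)&(Q[...,2]<.06)
    if b.any():print(lo,b.sum(),np.percentile(Q[b][:,2],[10,50,90]).round(3),np.median(s['image'][b].mean(-1)))
c=np.zeros((384,800,3),'u1');c[:,:480]=w['image'][:,16:496,::-1];c[:300,480:]=cv2.resize(s['image'][200:320,110:238,::-1],(320,300))
cv2.imwrite('pics/j.png',c);print(ctrl.get_state()['ee_pos'])
```

```text
tab [0.58608544 0.19152376 0.07851142] -0.5010266018461514 74
0 12 [0.032 0.034 0.036] 44.166666666666664
4 21 [0.033 0.034 0.035] 43.666666666666664
8 61 [0.027 0.034 0.035] 45.666666666666664
12 83 [0.024 0.028 0.034] 82.66666666666667
16 79 [0.015 0.024 0.025] 128.0
20 144 [0.013 0.018 0.024] 124.66666666666667
24 80 [0.012 0.013 0.015] 144.5
28 173 [0.002 0.012 0.015] 121.33333333333333
32 183 [0.002 0.01  0.014] 120.33333333333333
[0.5077423  0.32151979 0.15815175]
```

View pics/j.png

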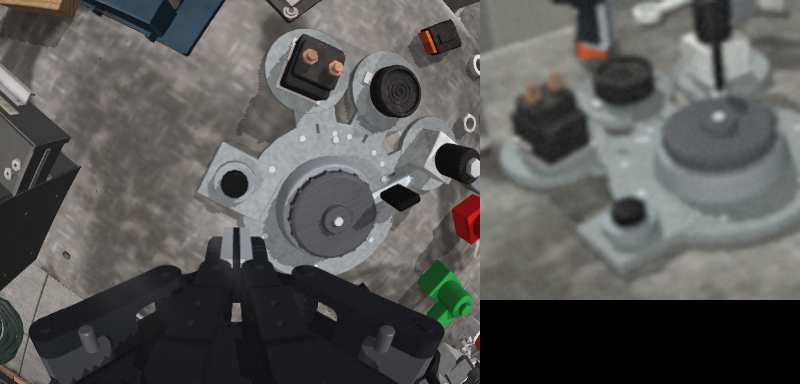

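The tab measures -0.50 rad, against about -0.53 expected at the detent. The wrist view shows the pointer at (400,185) aimed at the valve at (460,160). The button at (234,183) stands 10 mm proud of its ring, so a 6 mm press is clear. Now I'll go down.

send_rows(deltas=[{"dp": [-4.5,-4,0],"dr": [0,0,0],"hand": 0},{"dp": [0,0,25],"dr": [0,0,0],"hand": 0},{"dp": [0,0,25],"dr": [0,0,0],"hand": 0},{"dp": [0,0,25],"dr": [0,0,0],"hand": 0},{"dp": [0,0,25],"dr": [0,0,0],"hand": 0},{"dp": [0,0,15],"dr": [0,0,0],"hand": 0},{"dp": [0,0,10],"dr": [0,0,0],"hand": 0},{"dp": [0,0,5],"dr": [0,0,0],"hand": 0},{"dp": [0,0,0],"dr": [0,0,0],"hand": 0},{"dp": [0,0,0],"dr": [0,0,0],"hand": 0}])

```text
clock: 10.23
ee_pos: [0.502, 0.3228, 0.0295]
orientation: [-2.999, -0.933, -0.002]
force: [0.7, 0.7, 0.1]
width: 0.002
grip_force: 0.0
```

send_rows(deltas=[{"dp": [0,0,1.5],"dr": [0,0,0],"hand": 0},{"dp": [0,0,1.5],"dr": [0,0,0],"hand": 0},{"dp": [0,0,1],"dr": [0,0,0],"hand": 0}])

```text
clock: 10.48
ee_pos: [0.5019, 0.323, 0.0254]
orientation: [-2.999, -0.933, -0.002]
force: [0.3, -0.4, -0.0]
width: -0.0
grip_force: 0.0
```

send_rows(deltas=[{"dp": [0,0,1],"dr": [0,0,0],"hand": 0},{"dp": [0,0,1],"dr": [0,0,0],"hand": 0},{"dp": [0,0,0],"dr": [0,0,0],"hand": 0}])

```text
clock: 10.73
ee_pos: [0.5015, 0.3226, 0.0226]
orientation: [3.0, 0.933, -0.0]
force: [0.4, 0.2, 0.2]
width: -0.003
grip_force: 0.0
```

send_rows(deltas=[{"dp": [0,0,1.5],"dr": [0,0,0],"hand": 0},{"dp": [0,0,1.5],"dr": [0,0,0],"hand": 0},{"dp": [0,0,1.5],"dr": [0,0,0],"hand": 0},{"dp": [0,0,0],"dr": [0,0,0],"hand": 0}])

```text
clock: 11.07
ee_pos: [0.5014, 0.3225, 0.0178]
orientation: [2.999, 0.933, -0.001]
force: [0.1, -0.0, -0.3]
width: 0.002
grip_force: 0.0
```

send_rows(deltas=[{"dp": [0,0,1.5],"dr": [0,0,0],"hand": 0},{"dp": [0,0,1.5],"dr": [0,0,0],"hand": 0},{"dp": [0,0,0],"dr": [0,0,0],"hand": 0}])

```text
clock: 11.32
ee_pos: [0.5017, 0.3227, 0.0151]
orientation: [3.0, 0.933, 0.0]
force: [-0.8, 0.3, 2.0]
width: 0.003
grip_force: 1.1
```

Contact. I'll continue until it bottoms out.

send_rows(deltas=[{"dp": [0,0,1.5],"dr": [0,0,0],"hand": 0},{"dp": [0,0,1.5],"dr": [0,0,0],"hand": 0},{"dp": [0,0,0],"dr": [0,0,0],"hand": 0}])

```text
clock: 11.57
ee_pos: [0.5017, 0.3227, 0.0122]
orientation: [-3.0, -0.933, -0.0]
force: [-0.4, 0.1, 4.1]
width: -0.002
grip_force: 1.9
```

send_rows(deltas=[{"dp": [0,0,1],"dr": [0,0,0],"hand": 0},{"dp": [0,0,1],"dr": [0,0,0],"hand": 0},{"dp": [0,0,0],"dr": [0,0,0],"hand": 0}])

```text
clock: 11.82
ee_pos: [0.5017, 0.3228, 0.0106]
orientation: [-3.0, -0.934, -0.001]
force: [-2.5, -1.5, 5.7]
width: -0.001
grip_force: 3.1
```

send_rows(deltas=[{"dp": [0,0,0.7],"dr": [0,0,0],"hand": 0},{"dp": [0,0,0.5],"dr": [0,0,0],"hand": 0},{"dp": [0,0,0],"dr": [0,0,0],"hand": 0}])

```text
clock: 12.07
ee_pos: [0.5018, 0.3228, 0.0104]
orientation: [-2.999, -0.934, -0.001]
force: [-4.7, -3.5, 16.0]
width: -0.003
grip_force: 7.9
```

It has bottomed out: 16 N with no further travel. I'll release, rise and move clear.

send_rows(deltas=[{"dp": [0,0,-4],"dr": [0,0,0],"hand": 0},{"dp": [0,0,-10],"dr": [0,0,0],"hand": 0},{"dp": [0,0,-25],"dr": [0,0,0],"hand": 0},{"dp": [0,0,-30],"dr": [0,0,0],"hand": 0},{"dp": [0,0,-30],"dr": [0,0,0],"hand": 0},{"dp": [0,0,-30],"dr": [0,0,0],"hand": 0},{"dp": [0,0,-20],"dr": [0,0,0],"hand": 0},{"dp": [0,0,0],"dr": [0,0,0],"hand": 0},{"dp": [0,0,0],"dr": [0,0,0],"hand": 0},{"dp": [0,0,0],"dr": [0,0,0],"hand": 0}])

```text
clock: 12.9
ee_pos: [0.5011, 0.3223, 0.1575]
orientation: [-3.0, -0.933, 0.001]
force: [-0.8, -0.8, -0.7]
width: -0.001
grip_force: 0.0
```

Run:
```python
from h import *
s=save('scene');Q=pts(s);w=save('wrist')
r=np.hypot(Q[...,0]-.535,Q[...,1]-.2195)
k=(r<.085)&(r>.048)&(Q[...,2]>.06)&(Q[...,2]<.095)&(Q[...,1]<.22)
c=Q[k].mean(0);print('tab',c,np.arctan2(c[1]-.2195,c[0]-.535),k.sum())
b=(np.hypot(Q[...,0]-.502,Q[...,1]-.322)<.009)&(Q[...,2]<.06);print('btn z',np.median(Q[b][:,2]))
st=ctrl.get_state();print(st['ee_pos'],st['force'])
print(workorder.close_job())
```

```text
tab [0.58627005 0.1913732  0.07864796] -0.5017684371431042 73
btn z 0.034240168671048565
[0.5009501  0.32206103 0.15673169] [ 0.57797303  0.05076482 -0.20941937]
the job is handed in; nothing more can be done
None
```

I turned the selector one click to the right-hand pad, where the solenoid valve stands, then pressed the test button fully down and let it go, and handed the job in at about 13 s with the arm clear.

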